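# Load the kitchen-roll holder and snap its cap home

## Task

Put the roll of kitchen paper on the holder's spindle so that it stands on the foot, then snap the blue cap onto the stud above it: press it straight down through the click and keep pressing until it has pushed the orange sprung collar all the way down. Finish like that, with the gripper still pushing the cap down so that the collar stays down; do not let go. Leave the mug, the spice jar and the pepper mill where they are.

Things in the scene. Friction and masses are not known exactly. Their poses are not given: they have to be found in the camera images.
- holder: Upright kitchen-roll holder fixed to the counter. Origin: centre of the foot's underside; z up. Heights from the origin: dark steel round foot 120 mm wide, up to 15 mm; steel spindle 22 mm wide, up to 120 mm; orange collar 26 mm wide, top at 126 mm; steel stud 14 mm wide up to 140 mm, then a cone to 6 mm wide at 148 mm
- stud_tip (a point): Tip of the stud, on the spindle axis, 148 mm above the holder's origin. Four sprung brass balls, centred 12 mm below the tip, stand out of the stud to 22 mm across and give way inwards. The cap's lip is forced over them with 9 to 14 N, its underside then 9 to 12 mm below the tip; then the force drops (click), the balls pull the cap down as hard, and at 22 mm it meets the collar
- collar (a joint): The orange sprung collar under the cap: 0 up (at rest) to 0.004 m pressed fully down on a hard stop; it pushes back with 3 N at first, 9 N fully down. Its top, and so the underside of the seated cap, is 126 mm above the holder's origin when up, 122 mm when down
- roll: Roll of white kitchen paper on a card core, stiff, standing upright: 60 mm wide, 103 mm tall, 34 mm bore right through, 0.1 to 0.2 kg. Origin: centre of its underside; z along the bore, up. On the holder its underside is 15 mm and its top 118 mm above the holder's origin, the stud 30 mm above that: grip the roll within 20 mm of its top so that the gripper's body clears the stud
- cap: Blue round cap (hollow knob) with a white disc on top, standing mouth down: 44 mm wide, 42 mm tall, straight side for gripping. Origin: centre of its underside; z up. Underside: a 17 mm mouth in a 3 mm thick lip, above it a cavity 26 mm wide up to 30 mm; the top 12 mm are solid and may also be pressed
- mug: Bystander: white mug, 76 mm in diameter, 85 mm tall, handle on one side. Origin: centre of its underside
- spice_jar: Bystander: amber jar with a black lid, 48 mm in diameter, 95 mm tall. Origin: centre of its underside
- pepper_mill: Bystander: dark wooden pepper mill, 54 mm in diameter, 128 mm tall. Origin: centre of its underside
Things that resemble listed ones, but are neither listed nor needed, are in the scene too. Leave any pink or red look-alike of the roll alone.

How it is judged:
On the way, in this order (a step that is already met when the one before it is completed fails the run):
1. the roll stands on the holder's foot, round the spindle (horizontal distance between roll and holder below 0.01 m and z of roll in the frame of holder below 0.018 m and angle between roll's own z axis and vertical below 0.06 rad), for 0.2 s.
2. the cap has clicked over the balls on the stud (horizontal distance between cap and holder below 0.004 m and angle between cap's own z axis and vertical below 0.12 rad and z of cap in the frame of holder below 0.129 m), for 0.1 s.
At the end, for the whole second after the job is handed in: Roll on the foot round the spindle (within 10 mm of the axis, 3 mm of the foot, upright to 0.06 rad); cap on the stud (within 4 mm of the axis, upright to 0.12 rad, underside under 125 mm above the holder's origin); the gripper still pushes it, the collar more than 2.5 mm down (all of step 1 and horizontal distance between cap and holder below 0.004 m and angle between cap's own z axis and vertical below 0.12 rad and z of cap in the frame of holder below 0.125 m and value of joint collar above 0.0025 m and contact force between any of the fingers, the arm and cap above 3 N); the arm keeps its last pose, push and grip.
It fails at once if the mug is pushed away or knocked over (distance of mug from where it was at the start of the episode above 0.03 m or angle between mug's own z axis and vertical above 0.5 rad).
It fails at once if the spice jar is pushed away or knocked over (distance of spice_jar from where it was at the start of the episode above 0.03 m or angle between spice_jar's own z axis and vertical above 0.5 rad).
It fails at once if the pepper mill is pushed away or knocked over (distance of pepper_mill from where it was at the start of the episode above 0.03 m or angle between pepper_mill's own z axis and vertical above 0.5 rad).
It also fails if it takes over 64 s, if anything falls off the work surface, if the arm or the gripper's body presses on something with over 40 N, if the wrist force passes 120 N, or if a joint passes its speed limit or range.

## Robot

A 6-joint arm with a two-finger parallel gripper is mounted at the origin on the work surface. World frame = base frame: x ahead of the robot, y to its left, z up, the work surface at z = 0. Lengths are in m, angles in rad, forces in N, time in s.
With the tool pointing down it reaches from about 0.425 to 0.95 m from the base axis. Payload 3.5 kg.
Tool frame: the origin (TCP) lies between the finger pads; the fingertips stand 22 mm ahead of it and the grasp point (between the pads) lies 3 mm ahead of it (ctrl.nose_length is the z of the fingertips in the tool frame, in m); z points along the fingers, y is the line along which they close (so a half turn about z gives the same grasp; the last joint's range is limited). The gripper opens to 85 mm and grips with 20 to 120 N. Pads are 22 mm wide; open, the fingers measure 114 mm over their backs; the gripper's body (76 mm by 85 mm) begins 54 mm behind the grasp point. The pads swing forward as they close: fully open they stand 13 mm farther back than shut.
Start: joints at [0.98, 0.286, 1.577, -0, 1.279, -0.15], TCP at [0.288, 0.61, 0.253] pointing down, gripper open.
Joint ranges: [-2.77, 2.77], [-0.9, 2.22], [0.21, 2.48], [-1.53, 4.67], [0.24, 2.81], [-2.84, 2.84]. Speed limits (rad/s): [2.79, 2.79, 3.14, 3.14, 3.14, 3.14].

## Interface

Orientations are given as a unit quaternion [x, y, z, w].
In Python, from plant import ctrl gives the robot as it stands. The module is installed in compiled form; this text tells all that it offers.
- The arm moves only by the tool send_rows, never from a script. Its argument "rows" is text: rows parted by semicolons, each of 7 numbers parted by spaces: the turn, a rotation vector about the tool's x, y, z in fractions of the full range, 1 being 360 degrees, then the shift along the tool's x, y, z in normalised numbers (1 is 1 m), then the opening, from -1 (shut) to 1 (fully open). A call has 1 to 8 rows; each row is the pose to reach, as a shift and turn from the pose commanded when the call began, along the tool's axes at that moment; what a row does not reach only later rows make up. A row lasts 1/8 s, in which the tool goes at most 62.5 mm and 10.7 degrees, less where a joint would pass 70% of its speed; a pose out of reach is approached as far as the arm can. No shift or turn number may pass 1 either way. A call with a gripper value outside its range is refused whole. The fingers move at their own pace and stop on an object; "grip_force" is the grip in N (left out, the last holds). Time passes only in rows, so rows that repeat a pose let the fingers close. It gives the time, the measured TCP pose, the force, the opening and the grip force at its end, in the units of the state.
- ctrl.get_state(): the state, without advancing time (a new reading comes with each control period).
- ctrl.read_camera(name): name is "scene" or "top" or "wrist"; returns a dict with "color" (400x640x3 uint8, red, green, blue), "fx", "fy", "cx", "cy" (pixels), "extrinsics" (4x4, takes a point from world to camera coordinates). Camera axes: x right, y down, z forward; pixel columns grow to the right and rows downward; lengths in m; the calibration is good to about 2 mm. A picture is of the moment at which its call begins. There is no depth.
- ctrl.sign_off(): hands the job in; it is judged then, once.
Trained networks look in a picture, given as the dict that the camera call returned (one of the last four; its "shot" number tells which), for a name from the list of things; names that differ only in an ending like _2 or _b are one class to them, and where a whole thing is asked for, a point or a joint stands for the part that bears it (a point fixed in the world has none). Each returns a list of dicts, best first, with "p" (0 to 1); they miss things now and then, are a little off and sometimes report something else, mostly with a low value. They report only what shows in the picture. A call takes as long as a camera call. They do not tell look-alikes from the thing itself.
- ctrl.look_for(picture, target): "position" ([x, y, z] in m, in the coordinates of the camera as it stood for that picture, good to about 4 mm: the middle of the surface that is visible of it).
The state is a dict: "time": time; "qpos": joint angles; "dq": joint speeds; "joint_efforts": joint torques, N m; "eef_pos": TCP position; "tcp_rot": TCP orientation; "contact_force": force on the tool from outside, world axes, zero at the start; "wrist_torque": the same for the moment, N m; "opening": opening from 0.0 (shut) to 1.0 (fully open); "finger_force": force on a finger pad.
Only numpy, scipy, OpenCV 4.12 (cv2) and the standard library are available. Lean on these libraries where they do the work, as an engineer would, in place of code of your own. Each camera call takes 0.05 s, during which the arm holds its last target. There are 200 camera calls.

## Working session

There is one attempt and no reset: what is moved stays moved. The work goes in short steps, Python scripts to look and compute and a tool call to move; the robot and the scene stay as the last step left them, time stands still between calls to the robot, and variables do not carry over. Pictures are saved under pics/ and viewed, at most 10 in all, crops included, and the job is handed in when it is done.

Besides the shell and the picture viewer there is one more tool, called by a JSON object that holds its "api" and its "payload". send_rows: Moves the arm, as the interface text tells. Its arguments: {"type":"object","properties":{"rows":{"type":"string"},"grip_force":{"type":"number"}},"required":["rows"]}

```bash
mkdir -p pics; cat > h.py <<'E'
import numpy as np, cv2
from plant import ctrl
from scipy.spatial.transform import Rotation as R
def shot(cam,name=None):
    p=ctrl.read_camera(cam)
    if name: cv2.imwrite(f'pics/{name}.png',p['color'][:,:,::-1])
    return p
def world(p,c):
    E=np.array(p['extrinsics']); return E[:3,:3].T@(np.array(c)-E[:3,3])
def pix(p,w):
    E=np.array(p['extrinsics']); c=E[:3,:3]@np.array(w)+E[:3,3]
    return np.array([p['fx']*c[0]/c[2]+p['cx'],p['fy']*c[1]/c[2]+p['cy']])
def onplane(p,u,v,z):
    E=np.array(p['extrinsics']); d=E[:3,:3].T@np.array([(u-p['cx'])/p['fx'],(v-p['cy'])/p['fy'],1]); o=-E[:3,:3].T@E[:3,3]
    return o+d*(z-o[2])/d[2]
def tool(w):
    s=ctrl.get_state(); return R.from_quat(s['tcp_rot']).inv().apply(np.array(w)-s['eef_pos'])*1000
E
python3 - <<'E'
from h import *
for cam in('scene','top'):
    p=shot(cam,cam+'0'); E=np.array(p['extrinsics']); print(cam,-E[:3,:3].T@E[:3,3],p['fx'])
    for n in['holder','stud_tip','collar','roll','cap','mug','spice_jar','pepper_mill']:
        for r in ctrl.look_for(p,n):
            w=world(p,r['position']); print(n,round(r['p'],2),w.round(3),pix(p,w).round())
s=ctrl.get_state(); print(s); print(R.from_quat(s['tcp_rot']).as_matrix().round(3))
E
```

```text
scene [1.09491387 0.16053533 0.96922165] 467.8801050747085
holder 0.69 [ 0.521 -0.234  0.017] [208. 192.]
stud_tip 0.63 [ 0.519 -0.236  0.011] [208. 193.]
roll 0.96 [0.404 0.282 0.083] [428. 169.]
roll 0.92 [0.578 0.36  0.082] [459. 239.]
roll 0.89 [0.475 0.381 0.088] [471. 199.]
roll 0.61 [0.504 0.278 0.079] [423. 205.]
cap 0.87 [ 0.554 -0.008  0.037] [294. 214.]
mug 0.98 [0.673 0.139 0.045] [349. 269.]
spice_jar 0.76 [ 0.721 -0.005  0.086] [277. 270.]
pepper_mill 0.82 [ 0.715 -0.125  0.088] [222. 257.]
top [0.33965955 0.05911439 1.03927068] 362.9260891217923
holder 0.98 [ 0.504 -0.233  0.019] [413. 201.]
stud_tip 0.62 [ 0.506 -0.23   0.015] [412. 201.]
roll 0.92 [0.455 0.376 0.088] [193. 240.]
roll 0.76 [0.56  0.36  0.086] [198. 201.]
roll 0.58 [0.489 0.282 0.099] [227. 223.]
roll 0.56 [0.386 0.282 0.097] [230. 263.]
roll 0.54 [ 0.507 -0.226  0.017] [411. 201.]
cap 0.78 [ 0.538 -0.008  0.042] [334. 197.]
mug 0.95 [0.696 0.146 0.04 ] [275. 150.]
spice_jar 0.75 [ 0.693 -0.001  0.09 ] [325. 139.]
pepper_mill 0.96 [ 0.686 -0.129  0.086] [371. 137.]
{'time': 0.9, 'qpos': array([ 9.80006159e-01,  2.86215996e-01,  1.57671290e+00, -3.58872571e-05,
        1.27859100e+00, -1.49993872e-01]), 'dq': array([-0.00050951, -0.00054336, -0.00098263, -0.00079109, -0.00044351,
        0.00041297]), 'joint_efforts': array([-4.40205004e-04, -4.05968177e+01, -2.92939818e+01, -1.86577768e-04,
        5.96553418e-04, -5.61263782e-07]), 'eef_pos': array([0.28796111, 0.61047304, 0.25337393]), 'tcp_rot': array([2.18613114e-01, 9.75811613e-01, 2.76918865e-05, 2.91863971e-05]), 'contact_force': array([-0.47052589, -0.27987318,  0.60923504]), 'wrist_torque': array([-0.02055946, -0.00893369, -0.04379797]), 'finger_force': 0.0, 'opening': 0.9969671308039278}
[[-0.904  0.427  0.   ]
 [ 0.427  0.904  0.   ]
 [-0.     0.    -1.   ]]
```

View pics/scene0.png

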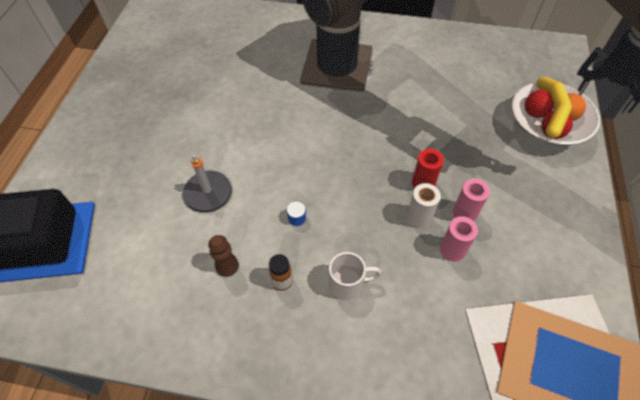

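View pics/top0.png

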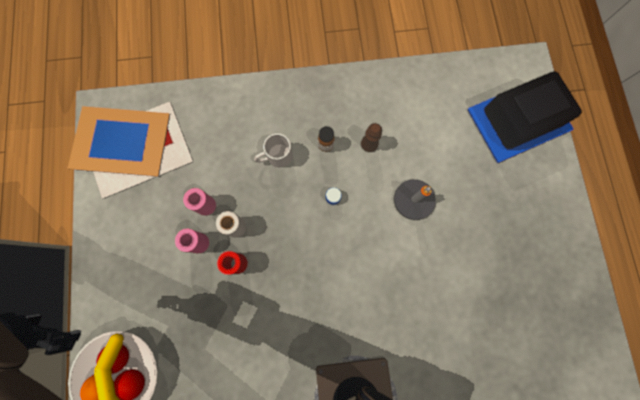

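The white roll is at scene (424,205) and top (228,223). Its look-alikes are the red one at scene (430,168) and the pink ones at (472,198) and (459,239), all ruled out by colour. The cap is at (297,213), and the holder is at (207,190) with its orange collar at (197,163).

```bash
python3 - <<'E'
from h import *
crops=[]
P={c:shot(c) for c in('scene','top')}
def tri(a,b):
    A=[];B=[]
    for p,(u,v) in((P['scene'],a),(P['top'],b)):
        o=onplane(p,u,v,0);e=onplane(p,u,v,1);d=(e-o)/np.linalg.norm(e-o);M=np.eye(3)-np.outer(d,d);A.append(M);B.append(M@o)
    return np.linalg.solve(sum(A),sum(B))
def blob(p,c,r,f):
    u,v=c;im=p['color'][v-r:v+r,u-r:u+r].astype(int);m=f(im,cv2.cvtColor(im.astype(np.uint8),cv2.COLOR_RGB2HSV).astype(int)).astype(np.uint8)
    n,l,s,ce=cv2.connectedComponentsWithStats(m);k=1+np.argmax(s[1:,4])
    x,y,w,h=s[k][:4]; hull=cv2.convexHull(np.argwhere(l==k)[:,::-1].astype(np.int32)); mm=cv2.moments(hull)
    c=np.array([mm['m10']/mm['m00'],mm['m01']/mm['m00']]) if mm['m00'] else ce[k]
    return c+[u-r,v-r],s[k]
white=lambda im,h:(h[...,1]<50)&(h[...,2]>195)
orange=lambda im,h:(h[...,0]<18)&(h[...,1]>110)&(h[...,2]>90)
dark=lambda im,h:(h[...,2]<95)&(h[...,1]<60)
for n,cs,r,f,z in(('roll',((426,194),(228,223)),16,white,.103),('cap',((297,208),(334,196)),14,white,.042),('collar',((197,163),(427,191)),12,orange,.123),('foot',((207,190),(413,200)),28,dark,.015)):
    q=[blob(P[c],cc,r,f) for c,cc in zip(('scene','top'),cs)]
    print(n,[(a[0].round(1),a[1][2:]) for a in q],'tri',tri(q[0][0],q[1][0]).round(4),*[onplane(P[c],*a[0],z).round(4) for c,a in zip(('scene','top'),q)])
im=[]
for c,(u,v) in(('scene',(424,195)),('top',(228,223)),('scene',(205,180)),('top',(413,198)),('scene',(297,213)),('top',(334,196))):
    im.append(cv2.resize(P[c]['color'][v-32:v+32,u-32:u+32],(256,256),interpolation=cv2.INTER_CUBIC))
cv2.imwrite('pics/c1.png',np.vstack([np.hstack(im[:3]),np.hstack(im[3:])])[:,:,::-1])
E
```

```text
roll [(array([426.8, 194.4]), array([ 27,  22, 247], dtype=int32)), (array([226.6, 222.4]), array([ 22,  22, 170], dtype=int32))] tri [0.49   0.282  0.1016] [0.491  0.2816 0.103 ] [0.4897 0.282  0.103 ]
cap [(array([295.6, 208.8]), array([ 18,  15, 219], dtype=int32)), (array([333.2, 194.4]), array([ 13,  14, 143], dtype=int32))] tri [ 0.5443 -0.0064  0.0437] [ 0.5433 -0.0073  0.042 ] [ 0.5446 -0.0059  0.042 ]
collar [(array([196.6, 162.3]), array([12, 11, 80], dtype=int32)), (array([425.6, 190.7]), array([12, 12, 68], dtype=int32))] tri [ 0.5107 -0.2397  0.1232] [ 0.5105 -0.2404  0.123 ] [ 0.5106 -0.2391  0.123 ]
foot [(array([206.8, 191.6]), array([  49,   41, 1348], dtype=int32)), (array([414.5, 199.5]), array([  42,   40, 1137], dtype=int32))] tri [ 0.5107 -0.2421  0.0032] [ 0.5178 -0.2379  0.015 ] [ 0.5086 -0.238   0.015 ]
```

View pics/c1.png

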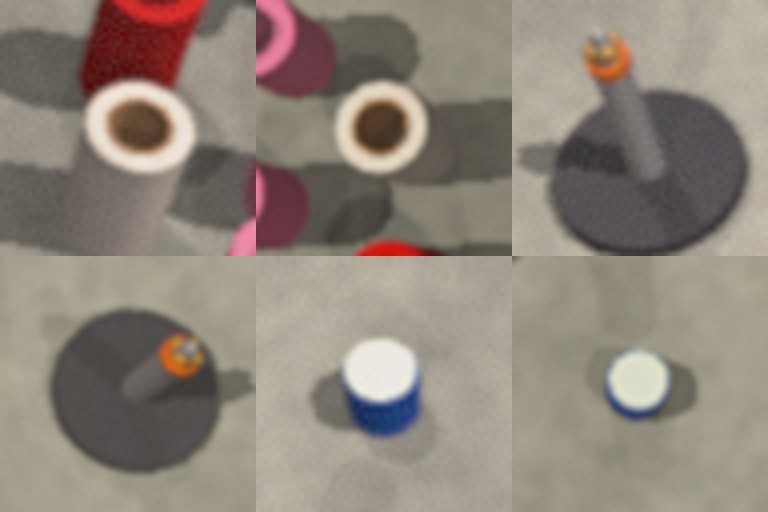

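The crop confirms the white roll with its open card bore, centred at scene (426,194). The two cameras agree on heights: roll top 0.102 m, cap 0.044 m, collar 0.123 m. I'm moving above the roll.

The rows are not in the units I measure in: shifts go in shares of 1 m and turns go in shares of 360 degrees. I convert before sending: -323 mm / 1000 = -0.323, -290 mm / 1000 = -0.29, -14 degrees / 360 = -0.0389.

{"api": "send_rows", "payload": {"rows": "0 0 -0.0194 -0.04 -0.026 0 1;0 0 -0.0389 -0.09 -0.059 0 1;0 0 -0.0389 -0.14 -0.091 0 1;0 0 -0.0389 -0.19 -0.124 0 1;0 0 -0.0389 -0.24 -0.156 0 1;0 0 -0.0389 -0.29 -0.189 0 1;0 0 -0.0389 -0.323 -0.21 0.01 1;0 0 -0.0389 -0.323 -0.21 0.02 1"}}

```text
time: 2.0
eef_pos: [0.492, 0.2806, 0.2334]
tcp_rot: [0.1, 0.995, 0.0, 0.0]
contact_force: [-0.7, 0.9, -0.5]
opening: 1.0
finger_force: 0.0
```

```bash
python3 - <<'E'
from h import *
s=ctrl.get_state(); print(s['time'],s['eef_pos'],R.from_quat(s['tcp_rot']).as_matrix().round(3))
p=shot('wrist','w1'); E=np.array(p['extrinsics']); print(-E[:3,:3].T@E[:3,3],p['fx'],pix(p,[.49,.282,.103]))
for r in ctrl.look_for(p,'roll'): w=world(p,r['position']); print(r['p'],w.round(3),pix(p,w))
print(tool([.490,.282,.095]))
E
```

```text
2.0 [0.49197862 0.28060259 0.23340995] [[-0.98   0.2    0.001]
 [ 0.2    0.98   0.   ]
 [-0.001  0.    -1.   ]]
[0.42087564 0.29569562 0.35453266] 296.182281019863 [323.71969811 196.06209181]
0.89 [0.49  0.281 0.104] [322.32390795 196.5923036 ]
0.79 [0.457 0.386 0.103] [438.87216749 134.14170107]
0.76 [0.544 0.356 0.089] [409.87646142 230.0541586 ]
0.68 [0.383 0.282 0.099] [297.00739827  67.49201114]
[ -0.73755754  -0.21370161 136.77686435]
```

View pics/w1.png

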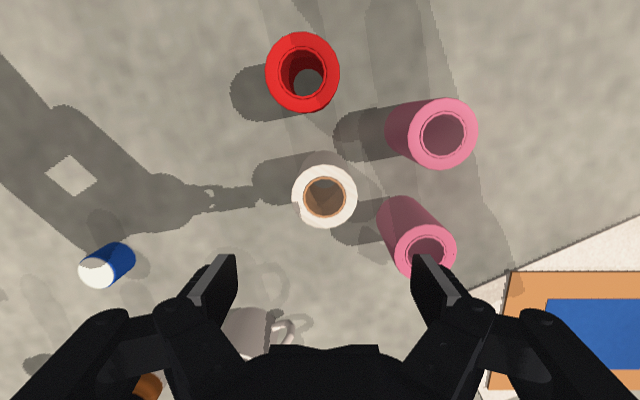

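The wrist view shows the white roll at (324,196), exactly where predicted. Descending and gripping.

Scaled: 137 mm / 1000 = 0.137, 115 mm / 1000 = 0.115.

{"api": "send_rows", "payload": {"rows": "0 0 0 -0.001 0 0.04 1;0 0 0 -0.001 0 0.08 1;0 0 0 -0.001 0 0.115 1;0 0 0 -0.001 0 0.137 1;0 0 0 -0.001 0 0.137 1;0 0 0 -0.001 0 0.137 -1;0 0 0 -0.001 0 0.137 -1;0 0 0 -0.001 0 0.137 -1", "grip_force": 45}}

```text
time: 3.1
eef_pos: [0.4928, 0.2832, 0.0985]
tcp_rot: [0.098, 0.995, 0.001, 0.002]
contact_force: [-0.3, -1.1, 4.7]
opening: 0.677
finger_force: 48.6
```

{"api": "send_rows", "payload": {"rows": "0 0 0 0 0 0 -1;0 0 0 0 0 0 -1;0 0 0 0 0 0 -1"}}

```text
time: 3.48
eef_pos: [0.4928, 0.2831, 0.0985]
tcp_rot: [0.098, 0.995, 0.001, 0.002]
contact_force: [-1.3, -0.3, 7.1]
opening: 0.676
finger_force: 48.7
```

{"api": "send_rows", "payload": {"rows": "0 0 0 0 0 -0.03 -1;0 0 0 0 0 -0.075 -1;0 0 0 0 0 -0.12 -1;0 0 0 0 0 -0.16 -1;0 0 0 -0.008 -0.03 -0.175 -1;0 0 0 -0.019 -0.08 -0.175 -1;0 0 0 -0.031 -0.13 -0.175 -1;0 0 0 -0.043 -0.18 -0.175 -1"}}

```text
time: 4.47
eef_pos: [0.4978, 0.0962, 0.2708]
tcp_rot: [0.098, 0.995, 0.0, -0.0]
contact_force: [1.5, -0.2, -0.7]
opening: 0.674
finger_force: 49.0
```

Scaled: -328 mm / 1000 = -0.328, -300 mm / 1000 = -0.3.

{"api": "send_rows", "payload": {"rows": "0 0 0 -0.012 -0.05 0 -1;0 0 0 -0.024 -0.1 0 -1;0 0 0 -0.036 -0.15 0 -1;0 0 0 -0.048 -0.2 0 -1;0 0 0 -0.06 -0.25 0 -1;0 0 0 -0.072 -0.3 0 -1;0 0 0 -0.079 -0.328 0 -1;0 0 0 -0.079 -0.328 0 -1"}}

```text
time: 5.48
eef_pos: [0.5114, -0.2411, 0.2704]
tcp_rot: [0.1, 0.995, 0.0, -0.001]
contact_force: [0.0, -0.2, -1.2]
opening: 0.675
finger_force: 49.1
```

```bash
python3 - <<'E'
from h import *
P={}
for c in('wrist','top','scene'):
    P[c]=shot(c,c+'2')
s=ctrl.get_state(); print(s['time'],s['eef_pos'],R.from_quat(s['tcp_rot']).as_matrix().round(4),s['contact_force'],s['opening'])
for c in P:
    print(c,'stud',pix(P[c],[.5107,-.2397,.148]),'rolltop',pix(P[c],s['eef_pos']+[0,0,.0045]),'rollbot',pix(P[c],s['eef_pos']-[0,0,.0985]))
    for n in('roll','holder'):
        for r in ctrl.look_for(P[c],n): w=world(P[c],r['position']); print(c,n,round(r['p'],2),w.round(4),pix(P[c],w).round())
a=cv2.resize(P['wrist']['color'],(400,250)); 
u,v=pix(P['scene'],s['eef_pos']-[0,0,.05]).astype(int);u=max(u,60);v=max(v,60)
b=cv2.resize(P['scene']['color'][v-60:v+60,u-60:u+60],(390,390),interpolation=cv2.INTER_CUBIC)
u,v=pix(P['top'],s['eef_pos']-[0,0,.05]).astype(int)
d=cv2.resize(P['top']['color'][v-60:v+60,u-60:u+60],(390,390),interpolation=cv2.INTER_CUBIC)
cv2.imwrite('pics/c2.png',np.hstack([b,d])[:,:,::-1])
E
```

```text
5.625 [ 0.51171923 -0.23849811  0.27081154] [[-9.808e-01  1.948e-01 -7.000e-04]
 [ 1.948e-01  9.808e-01  1.200e-03]
 [ 9.000e-04  1.000e-03 -1.000e+00]] [-0.55628989  0.26751254 -1.73488135] 0.6784105568270345
wrist stud [324.04665052 200.28459282] rolltop [327.9486434  282.07207686] rollbot [325.9053491 209.9917502]
wrist roll 0.84 [ 0.5097 -0.2394  0.2713] [325. 274.]
wrist holder 0.94 [ 0.4922 -0.2319  0.0161] [327. 156.]
top stud [428.67006382 188.45552757] rolltop [445.44449919 175.01085603] rollbot [431.0602943  185.89700981]
top roll 0.9 [0.5567 0.3585 0.085 ] [198. 202.]
top roll 0.83 [0.3839 0.281  0.0988] [230. 264.]
top roll 0.75 [ 0.4951 -0.2139  0.2174] [428. 190.]
top roll 0.69 [0.4552 0.3749 0.0865] [193. 240.]
top holder 0.78 [ 0.5045 -0.2307  0.0165] [412. 201.]
scene stud [194.31935262 155.59300739] rolltop [179.74993122 116.41585951] rollbot [192.07774035 149.1072694 ]
scene roll 0.85 [ 0.5303 -0.2315  0.2429] [184. 135.]
scene roll 0.83 [0.4076 0.2838 0.0772] [428. 171.]
scene roll 0.82 [0.5745 0.3566 0.08  ] [458. 238.]
scene roll 0.59 [0.473  0.3793 0.0876] [470. 198.]
scene holder 0.86 [ 0.5194 -0.2314  0.0166] [209. 192.]
```

View pics/c2.png

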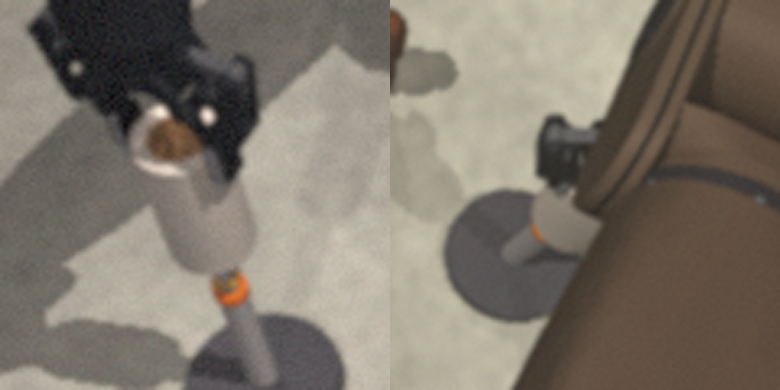

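View pics/wrist2.png

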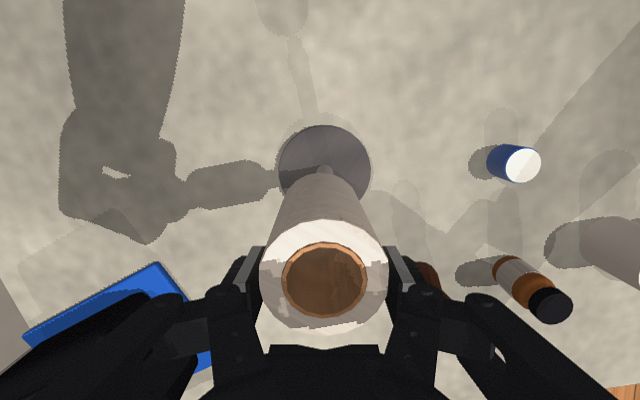

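The wrist view shows the roll's top ring at about (324,274) and the foot at about (324,172). Scene shows the roll hanging upright over the stud. I'm checking the offset between them.

```bash
python3 - <<'E'
from h import *
p=shot('wrist'); s=ctrl.get_state(); print(s['eef_pos'])
print('rolltop',onplane(p,323.5,274.5,.275),'foot edge L,R,top pred',[pix(p,np.array([.5107,-.2397,.015])+.06*np.array([np.cos(a),np.sin(a),0])).round(1) for a in np.arange(0,6.28,.785)])
h=ctrl.look_for(p,'roll')
print('delta tool', tool(s['eef_pos']+np.array([.5107,-.2397,0])-np.r_[onplane(p,323.5,274.5,.275)[:2],0]))
E
```

```text
[ 0.51207586 -0.23889081  0.27144807]
rolltop [ 0.50906674 -0.23744646  0.275     ] foot edge L,R,top pred [array([330.7, 213.7]), array([359.7, 195.5]), array([368. , 161.6]), array([348.8, 130.9]), array([312.5, 123.4]), array([282.3, 144.3]), array([276.7, 179.3]), array([297. , 207.3])]
delta tool [-2.04092309 -1.76338655 -0.03022323]
```

Scaled: 60 mm / 1000 = 0.06, 45 mm / 1000 = 0.045.

{"api": "send_rows", "payload": {"rows": "0 0 0 -0.002 -0.002 0 -1;0 0 0 -0.002 -0.002 0.015 -1;0 0 0 -0.002 -0.002 0.03 -1;0 0 0 -0.002 -0.002 0.045 -1;0 0 0 -0.002 -0.002 0.06 -1"}}

```text
time: 6.65
eef_pos: [0.5132, -0.2416, 0.2096]
tcp_rot: [0.098, 0.995, 0.0, -0.001]
contact_force: [0.3, 0.2, -0.9]
opening: 0.674
finger_force: 49.1
```

Scaled: 94 mm / 1000 = 0.094, 90 mm / 1000 = 0.09.

{"api": "send_rows", "payload": {"rows": "0 0 0 0 0 0.02 -1;0 0 0 0 0 0.04 -1;0 0 0 0 0 0.06 -1;0 0 0 0 0 0.08 -1;0 0 0 0 0 0.09 -1;0 0 0 0 0 0.094 -1;0 0 0 0 0 0.094 -1"}}

```text
time: 7.52
eef_pos: [0.5138, -0.242, 0.1176]
tcp_rot: [0.098, 0.995, -0.0, 0.0]
contact_force: [-0.3, -1.2, -0.7]
opening: 0.676
finger_force: 49.0
```

Scaled: 4 mm / 1000 = 0.004, 2 mm / 1000 = 0.002.

{"api": "send_rows", "payload": {"rows": "0 0 0 0 0 0.002 -1;0 0 0 0 0 0.004 -1;0 0 0 0 0 0.004 -1"}}

```text
time: 7.9
eef_pos: [0.5138, -0.242, 0.1137]
tcp_rot: [0.098, 0.995, -0.0, 0.0]
contact_force: [1.0, -0.4, -1.1]
opening: 0.67
finger_force: 49.0
```

Scaled: -120 mm / 1000 = -0.12, -75 mm / 1000 = -0.075.

{"api": "send_rows", "payload": {"rows": "0 0 0 0 0 0 1;0 0 0 0 0 0 1;0 0 0 0 0 0 1;0 0 0 0 0 0 1;0 0 0 0 0 -0.03 1;0 0 0 0 0 -0.075 1;0 0 0 0 0 -0.12 1;0 0 0 0 0 -0.12 1"}}

```text
time: 8.9
eef_pos: [0.5157, -0.2433, 0.2388]
tcp_rot: [0.098, 0.995, -0.003, 0.004]
contact_force: [0.8, 0.1, -0.8]
opening: 1.005
finger_force: 0.0
```

```bash
python3 - <<'E'
from h import *
P={c:shot(c,c+'3') for c in('wrist','scene')}
s=ctrl.get_state(); print(s['time'],s['eef_pos'],s['contact_force'])
for c in P:
    print(c,'stud',pix(P[c],[.5107,-.2397,.148]),'rolltop',pix(P[c],[.5107,-.2397,.118]))
    for n in('roll','cap','stud_tip'):
        for r in ctrl.look_for(P[c],n): w=world(P[c],r['position']); print(c,n,round(r['p'],2),w.round(4),pix(P[c],w).round())
E
```

```text
9.0 [ 0.5135282  -0.24181516  0.23352741] [-0.75327812  0.56926763 -0.76723397]
wrist stud [326.46081597 205.05543636] rolltop [326.25406809 194.17882043]
wrist roll 0.63 [ 0.5019 -0.2423  0.1176] [321. 185.]
wrist cap 0.66 [ 0.5391 -0.0126  0.0431] [540. 161.]
wrist stud_tip 0.58 [ 0.4996 -0.2349  0.0144] [328. 160.]
scene stud [194.31935262 155.59300739] rolltop [197.40641585 163.76653251]
scene roll 0.83 [0.5754 0.3579 0.0825] [458. 237.]
scene roll 0.79 [0.4042 0.2833 0.077 ] [428. 170.]
scene roll 0.75 [ 0.5263 -0.2295  0.0911] [202. 177.]
scene roll 0.55 [0.4781 0.3807 0.0884] [471. 200.]
scene cap 0.7 [ 0.5519 -0.006   0.0408] [295. 212.]
scene stud_tip 0.71 [ 0.5258 -0.2248  0.0116] [211. 196.]
```

View pics/wrist3.png

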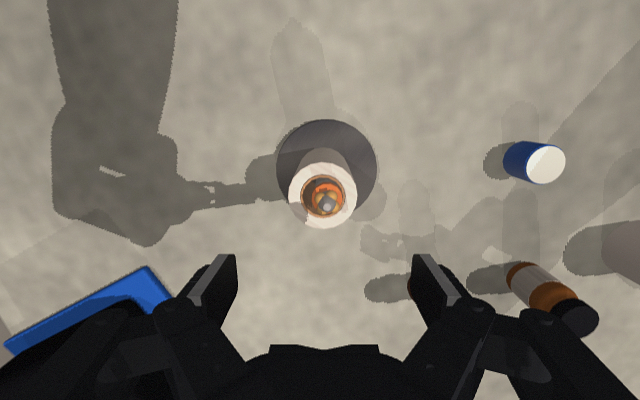

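The roll stands on the foot. The stud shows through the bore at (327,206), close to the predicted (326,205). I'm moving above the cap.

Scaled: 237 mm / 1000 = 0.237, 190 mm / 1000 = 0.19.

{"api": "send_rows", "payload": {"rows": "0 0 0 0.003 0.04 0 1;0 0 0 0.006 0.09 0 1;0 0 0 0.01 0.14 0.02 1;0 0 0 0.013 0.19 0.045 1;0 0 0 0.016 0.237 0.07 1;0 0 0 0.016 0.237 0.07 1;0 0 0 0.016 0.237 0.07 1"}}

```text
time: 10.18
eef_pos: [0.5442, -0.0064, 0.1632]
tcp_rot: [0.098, 0.995, -0.0, -0.0]
contact_force: [-0.5, -0.1, -0.1]
opening: 1.0
finger_force: 0.0
```

```bash
python3 - <<'E'
from h import *
p=shot('wrist','wrist4'); s=ctrl.get_state(); print(s['time'],s['eef_pos'])
im=p['color']; h=cv2.cvtColor(im,cv2.COLOR_RGB2HSV)
pr=pix(p,[.544,-.006,.042]); print('pred',pr)
for nm,m in(('white',(h[...,1]<45)&(h[...,2]>205)),('blue',(h[...,0]>100)&(h[...,0]<130)&(h[...,1]>120))):
    n,l,st,ce=cv2.connectedComponentsWithStats(m.astype(np.uint8))
    for k in range(1,n):
        if st[k,4]>150 and np.linalg.norm(ce[k]-pr)<90: print(nm,st[k],ce[k],onplane(p,*ce[k],.042))
print(tool([.544,-.006,.032]))
E
```

```text
10.225 [ 0.54454013 -0.00698892  0.16378853]
pred [323.12170323 201.2897524 ]
white [ 300  181   47   45 1616] [323.75185644 202.72586634] [ 0.54536191 -0.00572121  0.042     ]
[  0.84760888   0.90485387 131.78751803]
```

View pics/wrist4.png

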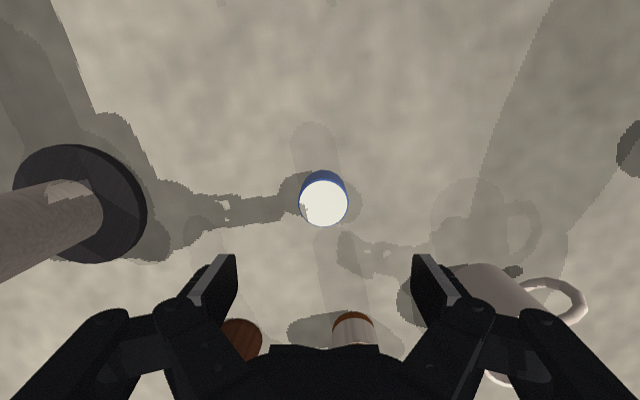

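The cap disc is at (324,203), within about 1 mm of the TCP axis. Descending and gripping.

Scaled: 131 mm / 1000 = 0.131, 115 mm / 1000 = 0.115.

{"api": "send_rows", "payload": {"rows": "0 0 0 0 0.001 0.04 1;0 0 0 0 0.001 0.08 1;0 0 0 0 0.001 0.115 1;0 0 0 0 0.001 0.131 1;0 0 0 0 0.001 0.131 1;0 0 0 0 0.001 0.131 -1;0 0 0 0 0.001 0.131 -1;0 0 0 0 0.001 0.131 -1", "grip_force": 80}}

```text
time: 11.22
eef_pos: [0.5459, -0.0056, 0.0342]
tcp_rot: [0.098, 0.995, -0.0, 0.002]
contact_force: [1.9, 0.1, 6.6]
opening: 0.489
finger_force: 81.1
```

{"api": "send_rows", "payload": {"rows": "0 0 0 0 0 0 -1;0 0 0 0 0 0 -1;0 0 0 0 0 0 -1;0 0 0 0 0 0 -1"}}

```text
time: 11.72
eef_pos: [0.5459, -0.0056, 0.0342]
tcp_rot: [0.098, 0.995, -0.0, 0.002]
contact_force: [-0.5, -0.1, 6.3]
opening: 0.491
finger_force: 81.0
```

Scaled: -190 mm / 1000 = -0.19, -185 mm / 1000 = -0.185.

{"api": "send_rows", "payload": {"rows": "0 0 0 0 0 -0.04 -1;0 0 0 0 0 -0.09 -1;0 0 0 0 0 -0.14 -1;0 0 0 0 0 -0.175 -1;0 0 0 -0.003 -0.045 -0.185 -1;0 0 0 -0.005 -0.095 -0.185 -1;0 0 0 -0.007 -0.145 -0.185 -1;0 0 0 -0.009 -0.19 -0.185 -1"}}

```text
time: 12.72
eef_pos: [0.5153, -0.1947, 0.2172]
tcp_rot: [0.098, 0.995, 0.0, -0.0]
contact_force: [0.6, 0.6, -0.8]
opening: 0.486
finger_force: 81.1
```

Scaled: -47 mm / 1000 = -0.047, -35 mm / 1000 = -0.035.

{"api": "send_rows", "payload": {"rows": "0 0 0 -0.001 -0.02 0 -1;0 0 0 -0.002 -0.035 0 -1;0 0 0 -0.003 -0.047 0 -1;0 0 0 -0.003 -0.047 0 -1;0 0 0 -0.003 -0.047 0 -1"}}

```text
time: 13.35
eef_pos: [0.51, -0.2393, 0.2172]
tcp_rot: [0.098, 0.995, 0.0, -0.0]
contact_force: [0.3, 0.0, -0.1]
opening: 0.491
finger_force: 81.1
```

```bash
python3 - <<'E'
from h import *
P={c:shot(c) for c in('wrist','scene','top')}
s=ctrl.get_state(); e=np.array(s['eef_pos']); print(s['time'],e,R.from_quat(s['tcp_rot']).as_matrix().round(4)[:,2],s['contact_force'],s['opening'])
cap=e+[-.0006,0,.0078]
out=[]
for c,pt in zip(P,(cap,e-[0,0,.04],e-[0,0,.04])):
    print(c,'stud',pix(P[c],[.5107,-.2397,.148]),'collar',pix(P[c],[.5107,-.2397,.123]),'captop pred',pix(P[c],cap))
    r=48 if c!='wrist' else 90
    u,v=pix(P[c],pt).astype(int); v=min(max(v,r),400-r)
    out.append(cv2.resize(P[c]['color'][v-r:v+r,u-r:u+r],(400,400) if c!='wrist' else (300,300),interpolation=cv2.INTER_CUBIC)); print('crop origin',u-r,v-r)
cv2.imwrite('pics/c5.png',np.hstack(out[1:])[:,:,::-1]); 
p=P['wrist'];h=cv2.cvtColor(p['color'],cv2.COLOR_RGB2HSV)
m=((h[...,1]<45)&(h[...,2]>205)).astype(np.uint8); n,l,st,ce=cv2.connectedComponentsWithStats(m)
for k in range(1,n):
    if st[k,4]>300: print(st[k],ce[k],onplane(p,*ce[k],cap[2]))
E
```

```text
13.5 [ 0.50995812 -0.2393734   0.21730565] [-0.e+00  2.e-04 -1.e+00] [0.16736812 0.64054842 0.2041617 ] 0.4906294037300186
wrist stud [322.07929557 224.35546315] collar [322.20122528 212.63105064] captop pred [321.55014129 284.98751909]
crop origin 231 194
scene stud [194.31935262 155.59300739] collar [196.90214803 162.43139765] captop pred [186.01132956 132.1733528 ]
crop origin 143 98
top stud [428.67006382 188.45552757] collar [425.79517997 190.61172774] captop pred [438.55953441 181.58861271]
crop origin 384 138
[ 287  177   69   46 1034] [325.76015474 192.45551257] [ 0.46870606 -0.22954079  0.22510565]
[ 285  245   79   26 1059] [326.46553352 256.10292729] [ 0.49609001 -0.23459813  0.22510565]
```

View pics/c5.png

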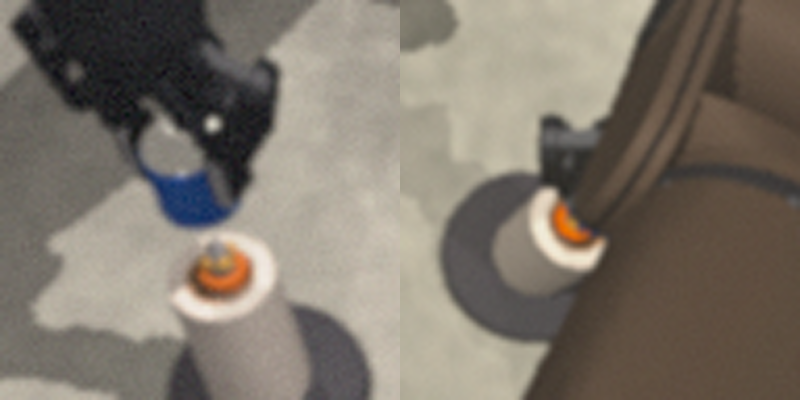

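The scene crop shows the cap upright over the stud, whose tip is at about (193.5,155.6), with the roll standing under it. I'm descending with a small correction.

{"api": "send_rows", "payload": {"rows": "0 0 0 -0.002 0 0.008 -1;0 0 0 -0.002 0 0.016 -1;0 0 0 -0.002 0 0.024 -1;0 0 0 -0.002 0 0.03 -1;0 0 0 -0.002 0 0.034 -1;0 0 0 -0.002 0 0.038 -1;0 0 0 -0.002 0 0.04 -1;0 0 0 -0.002 0 0.04 -1"}}

```text
time: 14.5
eef_pos: [0.5118, -0.2405, 0.1773]
tcp_rot: [0.098, 0.995, 0.0, -0.0]
contact_force: [-0.8, 0.5, -1.0]
opening: 0.494
finger_force: 81.1
```

Scaled: 7 mm / 1000 = 0.007, 6 mm / 1000 = 0.006.

{"api": "send_rows", "payload": {"rows": "0 0 0 0 0 0.002 -1;0 0 0 0 0 0.004 -1;0 0 0 0 0 0.006 -1;0 0 0 0 0 0.007 -1;0 0 0 0 0 0.007 -1"}}

```text
time: 15.12
eef_pos: [0.5127, -0.2411, 0.1732]
tcp_rot: [0.098, 0.995, -0.001, 0.001]
contact_force: [-1.9, 1.3, 7.8]
opening: 0.491
finger_force: 81.7
```

Scaled: 8 mm / 1000 = 0.008, 6 mm / 1000 = 0.006.

{"api": "send_rows", "payload": {"rows": "0 0 0 0 0 0.002 -1;0 0 0 0 0 0.004 -1;0 0 0 0 0 0.006 -1;0 0 0 0 0 0.008 -1;0 0 0 0 0 0.008 -1"}}

```text
time: 15.75
eef_pos: [0.5113, -0.2401, 0.1613]
tcp_rot: [0.098, 0.995, 0.0, -0.001]
contact_force: [0.9, -0.4, 0.1]
opening: 0.488
finger_force: 81.7
```

Clicked. Now I press the collar down.

Scaled: 12 mm / 1000 = 0.012, 10 mm / 1000 = 0.01.

{"api": "send_rows", "payload": {"rows": "0 0 0 0 0 0.002 -1;0 0 0 0 0 0.004 -1;0 0 0 0 0 0.006 -1;0 0 0 0 0 0.008 -1;0 0 0 0 0 0.01 -1;0 0 0 0 0 0.012 -1;0 0 0 0 0 0.012 -1;0 0 0 0 0 0.012 -1"}}

```text
time: 16.75
eef_pos: [0.512, -0.2405, 0.156]
tcp_rot: [0.098, 0.995, 0.0, -0.001]
contact_force: [-11.5, 7.7, 24.8]
opening: 0.491
finger_force: 84.4
```

```bash
python3 - <<'E'
from h import *
P={c:shot(c) for c in('wrist','scene')}
s=ctrl.get_state(); print(s['time'],s['eef_pos'],s['contact_force'])
u,v=pix(P['scene'],[.511,-.24,.12]).astype(int)
a=cv2.resize(P['scene']['color'][v-40:v+56,u-48:u+48],(400,400),interpolation=cv2.INTER_CUBIC)
b=cv2.resize(P['wrist']['color'][120:360,200:440],(400,400),interpolation=cv2.INTER_CUBIC)
print(u,v,'captop',pix(P['scene'],[.511,-.24,.164]))
cv2.imwrite('pics/c6.png',np.hstack([a,b])[:,:,::-1])
E
```

```text
16.85 [ 0.51204564 -0.24052271  0.15600474] [-10.90210377   6.42475021  24.58226978]
197 163 captop [192.43597605 151.15513251]
```

View pics/c6.png

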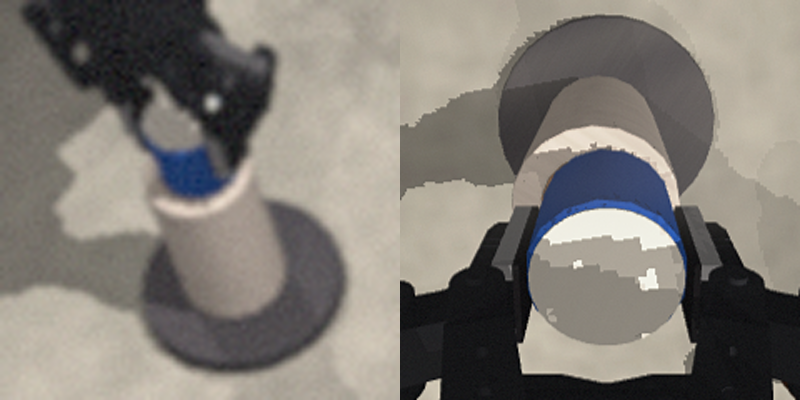

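The cap sits level on the stud just above the roll top (crop (190,180)). The TCP is steady at the collar's stop height with about 25 N of downward push, so I'm handing in.

```bash
python3 -c "
from plant import ctrl
print(ctrl.sign_off())"
```

```text
the job is handed in; nothing more can be done
None
```

I handed the job in with the roll on the foot, the cap clicked onto the stud, and the gripper still pushing down at about 25 N; the tool height and that force put the collar fully down, though I couldn't read it directly and no verdict came back.

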